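Move the desk pens to the wooden rack in reverse order

TASK

Move the four pens from the coloured cradles on the grey box to the empty wooden pen rack, in reverse order: the pen that is leftmost on the box goes into the rightmost slot of the rack, the second from the left into the second slot from the right, and so on. Lay each pen flat in its slot, straight across both rails and centred lengthwise, one pen to a slot; either end may point forward.

Things in the scene. Friction and masses are not known exactly. Their poses are not given: they have to be found in the camera images.
- marker_red: Red marker pen, 148 mm long, 13 mm wide, 13 mm high. Origin under the middle of its length, which runs along its y; z up. Loose, about 25 g. Starts in the red cradle, lying across both posts (y axis along the cradle's x within 0.06 rad, up to 8 mm off centre), origin 76 mm above the desk.
- highlighter_yellow: Yellow highlighter with a black cap, 130 mm long, 16 mm wide, 13 mm high (flat underside 2 mm above its origin). Origin under the middle of its length, which runs along its y; z up. Loose, about 25 g. Starts in the yellow cradle, lying across both posts (y axis along the cradle's x within 0.06 rad, up to 8 mm off centre), origin 74 mm above the desk.
- pen_blue: Blue click pen, 142 mm long, 10 mm wide, 10 mm high; its body is centred 1 mm to -x of the origin. Origin under the middle of its length, which runs along its y; z up. Loose, about 25 g. Starts in the blue cradle, lying across both posts (y axis along the cradle's x within 0.06 rad, up to 8 mm off centre), origin 76 mm above the desk.
- highlighter_pink: Pink highlighter, 130 mm long, 16 mm wide, 13 mm high (flat underside 2 mm above its origin). Origin under the middle of its length, which runs along its y; z up. Loose, about 25 g. Starts in the pink cradle, lying across both posts (y axis along the cradle's x within 0.06 rad, up to 8 mm off centre), origin 74 mm above the desk.
- red_cradle: red plastic cradle, fixed, holding the red marker at the start; 104 mm along its x, 40 mm in y, origin under its centre. Two end posts at x = +-45 mm, 12 mm thick, carry the pen on a seat 28 mm above the origin (76 mm above the desk), between cheeks 20 mm high and 30 mm apart. Between the posts it is open for fingers down to its 6 mm base plate.
- yellow_cradle: yellow plastic cradle, fixed, holding the yellow highlighter at the start; 104 mm along its x, 40 mm in y, origin under its centre. Two end posts at x = +-45 mm, 12 mm thick, carry the pen on a seat 28 mm above the origin (76 mm above the desk), between cheeks 20 mm high and 30 mm apart. Between the posts it is open for fingers down to its 6 mm base plate.
- blue_cradle: blue plastic cradle, fixed, holding the blue pen at the start; 104 mm along its x, 40 mm in y, origin under its centre. Two end posts at x = +-45 mm, 12 mm thick, carry the pen on a seat 28 mm above the origin (76 mm above the desk), between cheeks 20 mm high and 30 mm apart. Between the posts it is open for fingers down to its 6 mm base plate.
- pink_cradle: pink plastic cradle, fixed, holding the pink highlighter at the start; 104 mm along its x, 40 mm in y, origin under its centre. Two end posts at x = +-45 mm, 12 mm thick, carry the pen on a seat 28 mm above the origin (76 mm above the desk), between cheeks 20 mm high and 30 mm apart. Between the posts it is open for fingers down to its 6 mm base plate.
- grey_box: Low grey desk box, fixed, 120 mm in x by 236 mm in y, 48 mm high, origin under its centre, two white drawer fronts (do not open) at -x. Its top carries the four coloured cradles in a row along its y, at y = -87, -29, +29 and +87 mm, in any order; +y is its left end as the robot sees it. Stands left or right of the rack, turned up to 0.18 rad.
- wooden_rack: Wooden pen rack, fixed, empty; plinth 120 mm in x, 250 mm in y, 48 mm high, origin under its centre, +y its left end for the robot. Pale toothed rails along y at x = +-45 mm (12 mm thick, open between); pens lie across both, along x, on rail tops 76 mm above the desk. Slots at y = -87, -29, +29, +87 mm, 36 mm wide below, 50 mm at the mouth; teeth 20 mm high. Turned up to 0.18 rad.

How it is judged:
At the end, for the whole second after the job is handed in: Each pen rests released in the rack slot mirroring its cradle's place on the box (within 15 mm in y), middle within 22 mm of the rack's centre line, origin 70 to 90 mm above the desk, level within 0.1 rad, straight across within 0.22 rad (((y of red_cradle in the frame of grey_box between -0.107 and -0.067 m and y of marker_red in the frame of wooden_rack between 0.072 and 0.102 m) or (y of red_cradle in the frame of grey_box between -0.049 and -0.009 m and y of marker_red in the frame of wooden_rack between 0.014 and 0.044 m) or (y of red_cradle in the frame of grey_box between 0.009 and 0.049 m and y of marker_red in the frame of wooden_rack between -0.044 and -0.014 m) or (y of red_cradle in the frame of grey_box between 0.067 and 0.107 m and y of marker_red in the frame of wooden_rack between -0.102 and -0.072 m)) and x of marker_red in the frame of wooden_rack between -0.022 and 0.022 m and z of marker_red in the frame of wooden_rack between 0.07 and 0.09 m and angle between marker_red's own y axis and vertical between 1.47 and 1.67 rad and angle between the y axis of each of marker_red, highlighter_yellow, pen_blue, highlighter_pink and the x axis of wooden_rack, either way round below 0.22 rad and linear speed of each of marker_red, highlighter_yellow, pen_blue, highlighter_pink below 0.02 m/s and ((y of yellow_cradle in the frame of grey_box between -0.107 and -0.067 m and y of highlighter_yellow in the frame of wooden_rack between 0.072 and 0.102 m) or (y of yellow_cradle in the frame of grey_box between -0.049 and -0.009 m and y of highlighter_yellow in the frame of wooden_rack between 0.014 and 0.044 m) or (y of yellow_cradle in the frame of grey_box between 0.009 and 0.049 m and y of highlighter_yellow in the frame of wooden_rack between -0.044 and -0.014 m) or (y of yellow_cradle in the frame of grey_box between 0.067 and 0.107 m and y of highlighter_yellow in the frame of wooden_rack between -0.102 and -0.072 m)) and x of highlighter_yellow in the frame of wooden_rack between -0.022 and 0.022 m and z of highlighter_yellow in the frame of wooden_rack between 0.07 and 0.09 m and angle between highlighter_yellow's own y axis and vertical between 1.47 and 1.67 rad and ((y of blue_cradle in the frame of grey_box between -0.107 and -0.067 m and y of pen_blue in the frame of wooden_rack between 0.072 and 0.102 m) or (y of blue_cradle in the frame of grey_box between -0.049 and -0.009 m and y of pen_blue in the frame of wooden_rack between 0.014 and 0.044 m) or (y of blue_cradle in the frame of grey_box between 0.009 and 0.049 m and y of pen_blue in the frame of wooden_rack between -0.044 and -0.014 m) or (y of blue_cradle in the frame of grey_box between 0.067 and 0.107 m and y of pen_blue in the frame of wooden_rack between -0.102 and -0.072 m)) and x of pen_blue in the frame of wooden_rack between -0.022 and 0.022 m and z of pen_blue in the frame of wooden_rack between 0.07 and 0.09 m and angle between pen_blue's own y axis and vertical between 1.47 and 1.67 rad and ((y of pink_cradle in the frame of grey_box between -0.107 and -0.067 m and y of highlighter_pink in the frame of wooden_rack between 0.072 and 0.102 m) or (y of pink_cradle in the frame of grey_box between -0.049 and -0.009 m and y of highlighter_pink in the frame of wooden_rack between 0.014 and 0.044 m) or (y of pink_cradle in the frame of grey_box between 0.009 and 0.049 m and y of highlighter_pink in the frame of wooden_rack between -0.044 and -0.014 m) or (y of pink_cradle in the frame of grey_box between 0.067 and 0.107 m and y of highlighter_pink in the frame of wooden_rack between -0.102 and -0.072 m)) and x of highlighter_pink in the frame of wooden_rack between -0.022 and 0.022 m and z of highlighter_pink in the frame of wooden_rack between 0.07 and 0.09 m and angle between highlighter_pink's own y axis and vertical between 1.47 and 1.67 rad); the robot touches nothing.
It also fails if it takes over 88 s, if anything falls off the work surface, if the arm or the gripper's body presses on something with over 40 N, if the wrist force passes 120 N, or if a joint passes its speed limit or range.

ROBOT

A 7-joint arm with a two-finger parallel gripper is mounted at the origin on a cart in front of the work surface, level with it; the furniture and walls round the work are solid. World frame = base frame: x ahead of the robot, y to its left, z up, the work surface at z = 0. Lengths are in m, angles in rad, forces in N, time in s.
With the tool pointing down it reaches from about 0.4 to 0.875 m from the base axis. Payload 6.5 kg.
Tool frame: the origin (TCP) lies midway between the tips of the shut fingers; the grasp point (between the pads) lies 19 mm behind it; x points along the fingers, y is the direction in which the jaws open and shut, and the axes are right-handed (so a half turn about x gives the same grasp; the last joint's range is limited). The gripper opens to 85 mm and grips with 20 to 120 N. Pads are 22 mm wide; open, the fingers measure 114 mm over their backs; the gripper's body (76 mm by 85 mm) begins 54 mm behind the grasp point. The pads swing forward as they close: fully open they stand 13 mm farther back than shut.
Start: joints at [1.062, 0.536, -0.004, 1.538, 0.003, 1.067, -0.071], TCP at [0.279, -0.587, 0.231] pointing down, gripper open.
Joint ranges: [-2.7, 2.7], [-0.37, 2.16], [-1.27, 1.26], [0.24, 2.4], [-1.31, 4.45], [0.19, 1.91], [-2.76, 2.76]. Speed limits (rad/s): [2.39, 2.39, 3.14, 3.14, 3.14, 3.14, 3.14].

INTERFACE

Orientations are given as a unit quaternion [x, y, z, w].
In Python, from plant import arm, cams, ticket, nets gives the robot as it stands. The module is installed in compiled form; this text tells all that it offers.
- The arm moves only by the shell command python3 -m inch 'ROWS'. ROWS is text: rows parted by semicolons, each of 7 numbers parted by spaces: the shift along the tool's x, y, z in mm, then the turn, a rotation vector about the tool's x, y, z in degrees, then the closure, from 0 (fully open) to 1 (shut). A call has exactly 5 rows; each row is the pose to reach, as a shift and turn from the pose measured when the call began, along the tool's axes at that moment; what a row does not reach only later rows make up. A row lasts 1/12 s, in which the tool goes at most 41.7 mm and 7.16 degrees, less where a joint would pass 70% of its speed; a pose out of reach is approached as far as the arm can. A call with a gripper value outside its range is refused whole. The fingers move at their own pace and stop on an object; the grip force is fixed at half the most. Time passes only in rows, so rows that repeat a pose let the fingers close, or fill a call up. It gives the time, the measured TCP pose, the force and the opening at its end, in the units of the state.
- arm.read_state(): the state, without advancing time (a new reading comes with each control period).
- cams.snapshot(name): name is "scene" or "top" or "wrist"; returns (picture, depth): 384x512x3 uint8, blue, green, red; 384x512 float32, m along the optical axis (not along the pixel's ray), 0 where there is no reading.
- cams.camera_params(name): a dict with "fx", "fy", "cx", "cy" (pixels), "rvec" (rotation vector, rad) and "tvec" (3), from world to camera coordinates, as OpenCV has them. Camera axes: x right, y down, z forward; pixel columns grow to the right and rows downward; lengths in m; the calibration is good to about 2 mm. A picture is of the moment at which its call begins: read the wrist's pose just before it. camera_params takes no time and is no camera call; for the wrist camera it gives the pose at the moment of the call.
- ticket.close_job(): hands the job in, once; it reports no verdict.
Trained networks look in the newest picture that a camera, given by its name, has taken for a name from the list of things; names that differ only in an ending like _2 or _b are one class to them, and where a whole thing is asked for, a point or a joint stands for the part that bears it (a point fixed in the world has none). Each returns a list of dicts, best first, with "score" (0 to 1); they miss things now and then, are a little off and sometimes report something else, mostly with a low value. They report only what shows in the picture. A call takes as long as a camera call.
- nets.outline_of(camera, name): "region" (384x512 bool, what is visible of it) and "extent" ([left, top, right, bottom] in pixels, round what is visible of it).
- nets.spot_point(camera, name): "uv" ([column, row] in pixels: a listed point, or the origin of a listed thing).
The state is a dict: "time": time; "joint_positions": joint angles; "qvel": joint speeds; "tau": joint torques, N m; "position": TCP position; "tcp_rot": TCP orientation; "wrist_force": force on the tool from outside, world axes, zero at the start; "ft_torque": the same for the moment, N m; "finger_gap": opening from 0.0 (shut) to 1.0 (fully open).
Only numpy, scipy, OpenCV 4.12 (cv2) and the standard library are available. Lean on these libraries where they do the work, as an engineer would, in place of code of your own. Each camera call takes 0.05 s, during which the arm holds its last target. There are 200 camera calls.

## Working session

There is one attempt and no reset: what is moved stays moved. The work goes in short steps, Python scripts to look and compute and a shell command to move; the robot and the scene stay as the last step left them, time stands still between calls to the robot, and variables do not carry over. Pictures are saved under pics/ and viewed, about 12 in all and at most 16, crops included, and the job is handed in when it is done.

```bash
mkdir -p pics; cat > h.py <<'E'
import numpy as np, cv2
from scipy.spatial.transform import Rotation as R
from plant import arm,cams,ticket,nets
def snap(n,f=None):
    p=cams.camera_params(n); im,d=cams.snapshot(n)
    if f: cv2.imwrite('pics/'+f,im)
    return im,d,p
def world(d,p):
    v,u=np.mgrid[:d.shape[0],:d.shape[1]]
    c=np.stack([(u-p['cx'])/p['fx']*d,(v-p['cy'])/p['fy']*d,d],-1)
    Rm=cv2.Rodrigues(np.array(p['rvec'],float))[0]
    return (c-np.array(p['tvec']).reshape(3))@Rm
E
python3 - <<'E'
from h import *
s=arm.read_state(); print({k:np.round(v,3).tolist() for k,v in s.items()})
a,_,_=snap('scene');im,d,p=snap('top')
cv2.imwrite('pics/a.png',cv2.resize(np.hstack([a,im]),(800,300)))
cv2.imwrite('pics/top.png',im)
W=world(d,p)
for n in ['wooden_rack','grey_box','red_cradle','yellow_cradle','blue_cradle','pink_cradle','marker_red','highlighter_yellow','pen_blue','highlighter_pink']:
    for o in nets.outline_of('top',n)[:2]:
        m=o['region']&(d>0); P=W[m]; z=np.percentile(P[:,2],90)
        T=P[(P[:,2]>z-.02)]
        (c,wh,an)=cv2.minAreaRect(T[:,:2].astype(np.float32))
        print(n,round(o['score'],2),np.round(o['extent']),'z90',round(z,3),np.round(c,4),np.round(wh,3),round(an,1),m.sum())
E
```

```text
{'time': 0.0, 'joint_positions': [1.062, 0.537, -0.004, 1.539, 0.003, 1.067, -0.071], 'qvel': [-0.001, -0.0, 0.001, 0.002, 0.002, 0.001, -0.0], 'tau': [-0.0, -58.342, 1.049, -25.91, 0.012, 0.01, 0.0], 'position': [0.278, -0.587, 0.23], 'tcp_rot': [-0.69, -0.156, 0.69, -0.155], 'wrist_force': [0.237, 0.602, 0.221], 'ft_torque': [0.054, -0.049, 0.036], 'finger_gap': 1.003}
wooden_rack 0.71 [106. 168. 232. 235.] z90 0.076 [0.4693 0.3214] [0.243 0.102] 81.6 6160
grey_box 0.7 [274. 152. 383. 213.] z90 0.049 [ 0.5026 -0.0455] [0.124 0.235] 3.3 1700
red_cradle 0.64 [333. 153. 355. 198.] z90 0.084 [ 0.5063 -0.0734] [0.1   0.038] 3.4 446
yellow_cradle 0.54 [274. 150. 384. 209.] z90 0.049 [ 0.5022 -0.0453] [0.125 0.236] 3.8 1878
blue_cradle 0.76 [306. 156. 332. 201.] z90 0.079 [ 0.5036 -0.0164] [0.102 0.04 ] 3.0 667
pink_cradle 0.93 [354. 150. 385. 196.] z90 0.09 [ 0.5103 -0.1321] [0.102 0.04 ] 3.2 429
marker_red 0.73 [337. 148. 353. 207.] z90 0.089 [ 0.5039 -0.0752] [0.138 0.016] 4.2 311
highlighter_yellow 0.74 [285. 146. 303. 205.] z90 0.088 [0.5082 0.0397] [0.13 0.02] 6.7 532
highlighter_yellow 0.62 [336. 143. 351. 207.] z90 0.089 [ 0.5052 -0.0754] [0.142 0.017] 4.2 403
highlighter_pink 0.9 [362. 144. 381. 201.] z90 0.088 [ 0.5143 -0.135 ] [0.13  0.021] 6.4 498
```

View pics/a.png

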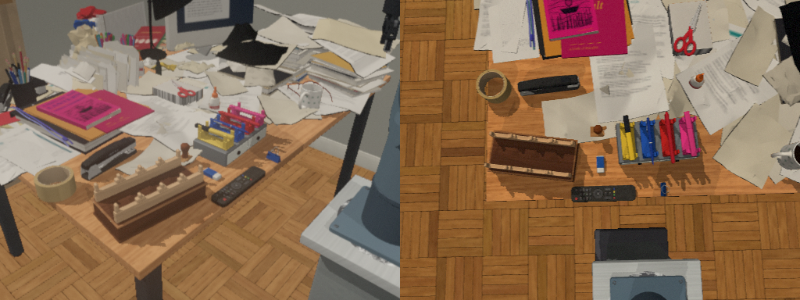

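```bash
python3 -c "
import cv2
im=cv2.imread('pics/top.png');cv2.imwrite('pics/c.png',cv2.resize(im[130:250,90:400],None,fx=2.5,fy=2.5,interpolation=2))"
```

```text
(no output)
```

View pics/c.png

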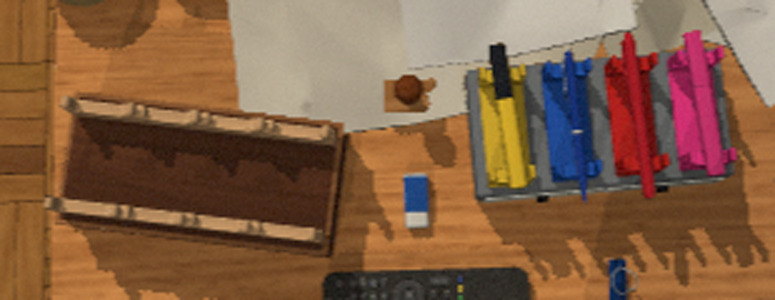

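```bash
cat >> h.py <<'E'
def rows(x,y,z,yaw,frm=None):
    """shift (tool mm) and turn (tool deg) from measured pose to TCP xyz, pointing down, jaw axis at yaw(deg) from world y"""
    s=arm.read_state(); Rt=R.from_quat(s['tcp_rot']).as_matrix()
    best=None
    for k in (0,180):
        a=np.radians(yaw+k); ty=np.array([-np.sin(a),np.cos(a),0]); tx=np.array([0,0,-1.])
        G=np.stack([tx,ty,np.cross(tx,ty)],1); rv=R.from_matrix(Rt.T@G).as_rotvec()
        if best is None or np.linalg.norm(rv)<np.linalg.norm(best[1]): best=(Rt.T@(np.array([x,y,z])-s['position'])*1000,np.degrees(rv))
    print('t',round(s['time'],2),'pos',np.round(s['position'],4),'gap',round(s['finger_gap'],2),'q',np.round(s['joint_positions'],2))
    print('shift',np.round(best[0],1),'turn',np.round(best[1],1))
E
python3 - <<'E'
from h import *
im,d,p=snap('top');W=world(d,p)
# box frame
c=np.array([.5026,-.0455]);a=np.radians(3.3);ex=np.array([np.cos(a),np.sin(a)]);ey=np.array([-ex[1],ex[0]])
P=W[(d>0)&(W[...,2]>.02)]
m=W[...,2]; xb=(W[...,:2]-c)@ex; yb=(W[...,:2]-c)@ey
T=W[(m>.044)&(m<.052)&(abs(xb)<.08)&(abs(yb)<.14)]
print('box',cv2.minAreaRect(T[:,:2].astype(np.float32)))
for n,y0 in zip(['yel','blu','red','pin'],[.087,.029,-.029,-.087]):
    e=[]
    for sg in (1,-1):
        Q=W[(m>.07)&(m<.1)&(sg*xb>.053)&(sg*xb<.095)&(abs(yb-y0)<.025)]
        e.append((len(Q),Q[:,:2].mean(0).round(4),Q[:,2].mean().round(3),((Q[:,:2]-c)@ex*sg).max().round(3)))
    v=e[0][1]-e[1][1]; t=(e[0][3]-e[1][3])/2
    ctr=(e[0][1]+e[1][1])/2; mid=ctr+v/np.linalg.norm(v)*(t-((ctr-c)@ex))
    print(n,e[0],e[1],'ang',np.degrees(np.arctan2(v[1],v[0])).round(1),'mid',mid.round(4))
r=np.array([.4693,.3214]);a=np.radians(-8.4);ex=np.array([np.cos(a),np.sin(a)]);ey=np.array([-ex[1],ex[0]])
xb=(W[...,:2]-r)@ex; yb=(W[...,:2]-r)@ey
k=(abs(xb)<.08)&(abs(yb)<.14)
for lo,hi in((.03,.12),(.07,.08),(.09,.1)):
    print('rack',lo,cv2.minAreaRect(W[k&(m>lo)&(m<hi)][:,:2].astype(np.float32)))
t=yb[k&(m>.09)&(m<.1)];print(np.histogram(t,30,(-.15,.15)))
for y in(.0873,.029,-.029,-.0873): print('slot',y,(r+y*ey).round(4))
rows(.508,.040,.2,5)
E
```

```text
box ((0.5052518844604492, -0.0455692857503891), (0.11971314996480942, 0.23568660020828247), 3.254451036453247)
yel (76, array([0.5605, 0.0458]), np.float64(0.085), np.float64(0.075)) (7, array([0.4441, 0.0341]), np.float64(0.084), np.float64(0.055)) ang 5.7 mid [0.5077 0.0405]
blu (27, array([ 0.5592, -0.015 ]), np.float64(0.084), np.float64(0.068)) (18, array([ 0.4406, -0.0235]), np.float64(0.082), np.float64(0.071)) ang 4.1 mid [ 0.4996 -0.0193]
red (52, array([ 0.5665, -0.0683]), np.float64(0.086), np.float64(0.074)) (46, array([ 0.4416, -0.0793]), np.float64(0.086), np.float64(0.072)) ang 5.0 mid [ 0.5052 -0.0737]
pin (62, array([ 0.5691, -0.1265]), np.float64(0.085), np.float64(0.071)) (20, array([ 0.4518, -0.1381]), np.float64(0.085), np.float64(0.059)) ang 5.6 mid [ 0.5136 -0.132 ]
rack 0.03 ((0.47771403193473816, 0.31660765409469604), (0.26271188259124756, 0.14187678694725037), 81.58671569824219)
rack 0.07 ((0.46938931941986084, 0.3209044635295868), (0.2408008575439453, 0.10229584574699402), 81.58625030517578)
rack 0.09 ((0.46936628222465515, 0.32191339135169983), (0.23917827010154724, 0.10117572546005249), 81.43964385986328)
(array([ 0,  0,  0, 37,  0,  0,  0,  0,  5, 32,  0,  0,  0,  0, 22, 18,  0,
        0,  0,  0, 30,  9,  0,  0,  0,  0, 37,  2,  0,  0]), array([-0.15, -0.14, -0.13, -0.12, -0.11, -0.1 , -0.09, -0.08, -0.07,
       -0.06, -0.05, -0.04, -0.03, -0.02, -0.01,  0.  ,  0.01,  0.02,
        0.03,  0.04,  0.05,  0.06,  0.07,  0.08,  0.09,  0.1 ,  0.11,
        0.12,  0.13,  0.14,  0.15]))
slot 0.0873 [0.4821 0.4078]
slot 0.029 [0.4735 0.3501]
slot -0.029 [0.4651 0.2927]
slot -0.0873 [0.4565 0.235 ]
t 0.65 pos [ 0.2785 -0.5873  0.2313] gap 1.0 q [ 1.06  0.54 -0.    1.54  0.    1.07 -0.07]
shift [  31.3 -468.5 -476.2] turn [20.4 -0.  -0. ]
```

```bash
python3 -c "
from h import *
rows(.5136,-.132,.17,5.6)"
```

```text
t 0.65 pos [ 0.2785 -0.5873  0.2313] gap 1.0 q [ 1.06  0.54 -0.    1.54  0.    1.07 -0.07]
shift [  61.3 -310.7 -407.5] turn [19.8 -0.  -0. ]
```

```bash
python3 -m inch '0 -25 -32 5 0 0 0.6; 0 -50 -64 10 0 0 0.6; 0 -75 -96 15 0 0 0.6; 0 -100 -128 19.8 0 0 0.6; 0 -124 -160 19.8 0 0 0.6'; python3 -c "
from h import *
rows(.5136,-.132,.17,5.6)"
```

```text
time: 1.07
position: [0.3705, -0.4049, 0.2315]
tcp_rot: [0.706, 0.033, -0.706, 0.033]
wrist_force: [1.3, 0.0, 0.7]
finger_gap: 0.4
t 1.07 pos [ 0.3705 -0.4049  0.2315] gap 0.4 q [ 0.74  0.36  0.01  1.81 -0.01  0.97 -0.72]
shift [  61.4 -258.5 -167.7] turn [-0.3 -0.  -0. ]
```

```bash
python3 -m inch '0 -31 -20 0 0 0 0.6; 0 -62 -40 0 0 0 0.6; 0 -93 -60 0 0 0 0.6; 0 -124 -80 0 0 0 0.6; 0 -155 -100 0 0 0 0.6'; python3 -m inch '10 -30 -20 0 0 0 0.6; 20 -60 -40 0 0 0 0.6; 40 -90 -60 0 0 0 0.6; 61 -104 -68 0 0 0 0.6; 61 -104 -68 0 0 0 0.6'; python3 -c "
from h import *
rows(.5136,-.132,.17,5.6)
snap('wrist','w1.png')"
```

```text
time: 1.48
position: [0.4564, -0.2397, 0.2318]
tcp_rot: [0.707, 0.032, -0.706, 0.033]
wrist_force: [0.3, 0.1, 0.1]
finger_gap: 0.398
time: 1.9
position: [0.5142, -0.124, 0.1676]
tcp_rot: [-0.705, -0.036, 0.707, -0.034]
wrist_force: [-1.0, -0.3, -0.1]
finger_gap: 0.402
t 1.9 pos [ 0.5142 -0.124   0.1676] gap 0.4 q [ 0.25  0.42 -0.12  1.91  0.06  0.82 -1.37]
shift [-2.5  7.9  1.4] turn [0.1 0.2 0.2]
```

View pics/w1.png

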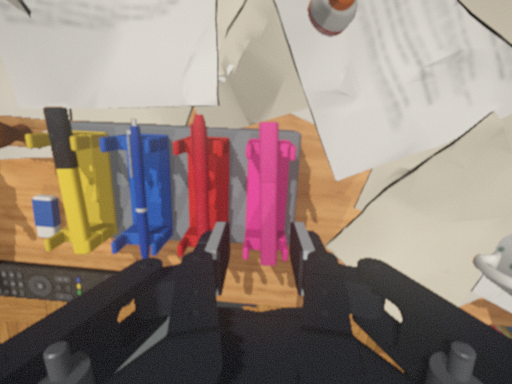

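```bash
python3 -c "
from h import *
im,d,p=snap('wrist');W=world(d,p)
for n in ['marker_red','highlighter_yellow','pen_blue','highlighter_pink']:
    for o in nets.outline_of('wrist',n)[:2]:
        P=W[o['region']&(d>0)]; z=np.percentile(P[:,2],95); T=P[(P[:,2]>.076)&(P[:,2]<z+.003)]
        print(n,round(o['score'],2),round(z,3),cv2.minAreaRect(T[:,:2].astype(np.float32)),len(T))
rows(.5136,-.132,.064,5.6)"
```

```text
marker_red 0.67 0.089 ((0.5191399455070496, -0.07101663202047348), (0.11693741381168365, 0.016145067289471626), 5.484060287475586) 1794
highlighter_yellow 0.66 0.088 ((0.5077838897705078, 0.041151463985443115), (0.12906524538993835, 0.01674678735435009), 6.40120792388916) 2986
pen_blue 0.77 0.085 ((0.5049362182617188, -0.01592295989394188), (0.12858237326145172, 0.014720535837113857), 4.224212646484375) 1558
highlighter_pink 0.87 0.088 ((0.5134066939353943, -0.13166342675685883), (0.129114031791687, 0.01604446955025196), 6.2919816970825195) 2521
t 2.2 pos [ 0.5147 -0.1318  0.1718] gap 0.4 q [ 0.25  0.41 -0.11  1.9   0.06  0.82 -1.37]
shift [ 1.078e+02 -1.000e-01  1.300e+00] turn [-0.5 -0.1 -0.1]
```

```bash
python3 -m inch '35 0 0 0 0 0 0.6; 65 0 0 0 0 0 0.6; 90 0 1 0 0 0 0.6; 108 0 1 0 0 0 0.6; 108 0 1 0 0 0 0.6'; python3 -m inch '2 0 0 0 0 0 0.6; 2 0 0 0 0 0 1; 2 0 0 0 0 0 1; 2 0 0 0 0 0 1; 2 0 0 0 0 0 1';  python3 -m inch '-20 0 0 0 0 0 1; -45 0 0 0 0 0 1; -75 0 0 0 0 0 1; -90 0 0 0 0 0 1; -90 0 0 0 0 0 1'; python3 -c "
from h import *
rows(.4821,.4078,.155,-8.4)
snap('wrist','w2.png')"
```

```text
time: 2.62
position: [0.5114, -0.1328, 0.0613]
tcp_rot: [-0.706, -0.031, 0.707, -0.032]
wrist_force: [-0.4, 0.1, 0.6]
finger_gap: 0.4
time: 3.03
position: [0.5124, -0.1333, 0.0606]
tcp_rot: [-0.706, -0.03, 0.707, -0.032]
wrist_force: [-1.3, 0.0, 6.6]
finger_gap: 0.178
time: 3.45
position: [0.5152, -0.1335, 0.1547]
tcp_rot: [0.709, 0.03, -0.704, 0.032]
wrist_force: [1.0, 0.2, -0.1]
finger_gap: 0.173
t 3.45 pos [ 0.5152 -0.1335  0.1547] gap 0.17 q [ 0.26  0.44 -0.11  1.92  0.07  0.78 -1.38]
shift [  -2.3 -542.1  -14.5] turn [13.4 -0.4 -0.2]
```

View pics/w2.png

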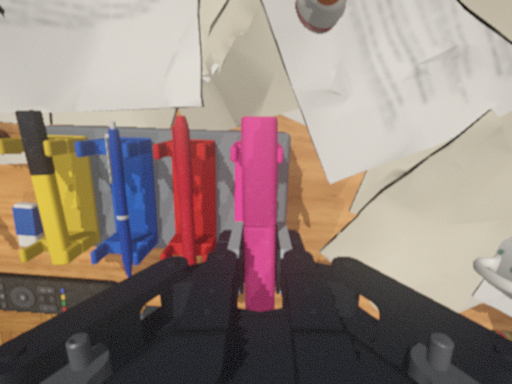

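```bash
python3 -m inch '0 -38 -1 0 0 0 1; -2 -78 -2 3 0 0 1; -2 -118 -3 7 0 0 1; -2 -158 -4 11 0 0 1; -2 -198 -5 13.4 0 0 1'; python3 -c "
from h import *
rows(.4821,.4078,.155,-8.4)"
```

```text
time: 3.92
position: [0.5004, 0.066, 0.1531]
tcp_rot: [0.706, -0.054, -0.704, -0.052]
wrist_force: [1.4, 0.1, 0.0]
finger_gap: 0.176
t 3.92 pos [0.5004 0.066  0.1531] gap 0.18 q [-0.14  0.4  -0.11  1.98  0.07  0.76 -2.  ]
shift [  -3.  -335.3   69.1] turn [-0.2 -0.2 -0.2]
```

```bash
python3 -m inch '-1 -38 8 0 0 0 1; -2 -76 16 0 0 0 1; -2 -114 24 0 0 0 1; -2 -152 32 0 0 0 1; -2 -190 40 0 0 0 1'; python3 -c "
from h import *
rows(.4821,.4078,.155,-8.4)"
```

```text
time: 4.33
position: [0.488, 0.2613, 0.1534]
tcp_rot: [0.706, -0.054, -0.705, -0.051]
wrist_force: [1.0, -0.2, -0.6]
finger_gap: 0.177
t 4.33 pos [0.488  0.2613 0.1534] gap 0.18 q [-0.46  0.48 -0.14  1.85  0.1   0.82 -2.38]
shift [  -2.2 -143.9   27.6] turn [-0.2 -0.1 -0.2]
```

```bash
python3 -m inch '-1 -36 7 0 0 0 1; -2 -72 14 0 0 0 1; -2 -108 21 0 0 0 1; -2 -144 28 0 0 0 1; -2 -144 28 0 0 0 1'; python3 -c "
from h import *
rows(.4821,.4078,.066,-8.4)
snap('wrist','w3.png')"
```

```text
time: 4.75
position: [0.4776, 0.4171, 0.1536]
tcp_rot: [-0.705, 0.049, 0.706, 0.05]
wrist_force: [-1.7, 0.8, 0.1]
finger_gap: 0.175
t 4.75 pos [0.4776 0.4171 0.1536] gap 0.17 q [-0.68  0.6  -0.16  1.64  0.11  0.91 -2.59]
shift [87.6  8.7 -5.9] turn [0.4 0.1 0.1]
```

View pics/w3.png

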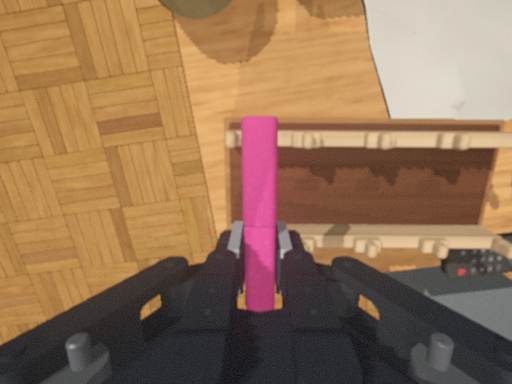

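```bash
python3 -m inch '10 9 -6 0 0 0 1; 20 9 -6 0 0 0 1; 38 9 -6 0 0 0 1; 38 9 -6 0 0 0 1; 38 9 -6 0 0 0 1'; python3 -c "
from h import *
rows(.4821,.4078,.066,-8.4)
im,d,p=snap('wrist','w4.png');W=world(d,p)
m=W[...,2];r=np.array([.4693,.3214]);a=np.radians(-8.4);ex=np.array([np.cos(a),np.sin(a)]);ey=np.array([-ex[1],ex[0]])
xb=(W[...,:2]-r)@ex; yb=(W[...,:2]-r)@ey
k=(m>.092)&(m<.1)&(abs(xb)<.07)&(abs(yb)<.14)
print(np.histogram(yb[k],28,(-.14,.14))[0],np.histogram(xb[k],14,(-.07,.07))[0])
k=(m>.05)&(m<.1)&(abs(xb)<.07)&(abs(yb)<.14)&(xb>.02)
print(cv2.minAreaRect(W[k][:,:2].astype(np.float32)))
o=nets.outline_of('wrist','highlighter_pink')
if o:
  P=W[o[0]['region']&(d>0)];print(cv2.minAreaRect(P[:,:2].astype(np.float32)),np.percentile(P[:,2],[5,50,95]))
"
```

```text
time: 5.22
position: [0.483, 0.4001, 0.1135]
tcp_rot: [-0.704, 0.053, 0.706, 0.049]
wrist_force: [0.9, 0.4, 0.1]
finger_gap: 0.172
t 5.22 pos [0.483  0.4001 0.1135] gap 0.17 q [-0.66  0.65 -0.15  1.67  0.12  0.84 -2.57]
shift [47.4 -7.8  1.9] turn [ 0.1  0.2 -0.3]
[  0   0   0   0   0   0   0   0 450   0   0   0   0  13 225   0   0   0
   0  94 134   0   0   0   0 190  41   0] [  0  15 173   1   0   0   0   0   0   0 105 853   0   0]
((0.5137485265731812, 0.3230421543121338), (0.23216703534126282, 0.012345113791525364), 81.5064468383789)
((0.4484888017177582, 0.40530285239219666), (0.033783771097660065, 0.20570217072963715), 82.72374725341797) [0.13700485 0.13907166 0.14019985]
```

View pics/w4.png

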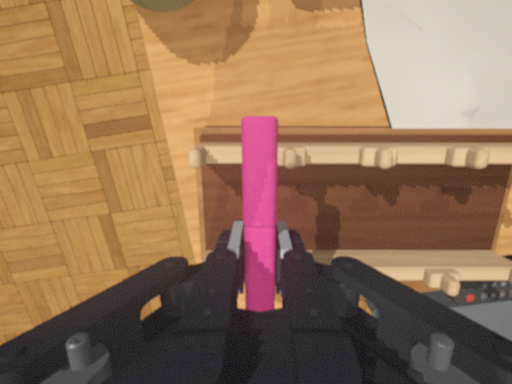

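```bash
python3 -m inch '0 -8 2 0 0 0 1; 10 -8 2 0 0 0 1; 20 -8 2 0 0 0 1; 30 -8 2 0 0 0 1; 30 -8 2 0 0 0 1'; python3 -c "
from h import *
rows(.4821,.4078,.062,-8.4)"
```

```text
time: 5.73
position: [0.4815, 0.4087, 0.0825]
tcp_rot: [-0.704, 0.053, 0.707, 0.049]
wrist_force: [0.2, -0.4, -0.3]
finger_gap: 0.175
t 5.73 pos [0.4815 0.4087 0.0825] gap 0.17 q [-0.68  0.69 -0.14  1.67  0.13  0.79 -2.59]
shift [20.5  0.7 -0.8] turn [ 0.2  0.2 -0.4]
```

Good; lower, release to partial width, rise.

```bash
python3 -m inch '7 0 0 0 0 0 1; 14 0 0 0 0 0 1; 20 0 0 0 0 0 1; 20 0 0 0 0 0 1; 20 0 0 0 0 0 1';  python3 -m inch '0 0 0 0 0 0 0.6; 0 0 0 0 0 0 0.6; 0 0 0 0 0 0 0.6; -10 0 0 0 0 0 0.6; -25 0 0 0 0 0 0.6'; python3 -m inch '-30 0 0 0 0 0 0.6; -60 0 0 0 0 0 0.6; -80 0 0 0 0 0 0.6; -80 0 0 0 0 0 0.6; -80 0 0 0 0 0 0.6'; cat >> h.py <<'E'
def check(cam,names):
    im,d,p=snap(cam);W=world(d,p)
    r=np.array([.4693,.3214]);a=np.radians(-8.4);ex=np.array([np.cos(a),np.sin(a)]);ey=np.array([-ex[1],ex[0]])
    for n in names:
        for o in nets.outline_of(cam,n)[:1]:
            P=W[o['region']&(d>0)];P=P[P[:,2]>.07]
            if len(P)<20: print(n,'low');continue
            c,wh,an=cv2.minAreaRect(P[:,:2].astype(np.float32)); c=np.array(c)
            print(n,round(o['score'],2),'world',c.round(4),np.round(wh,3),round(an,1),'rack x,y',((c-r)@ex).round(4),((c-r)@ey).round(4),'z',np.percentile(P[:,2],[5,50,95]).round(3))
E
python3 -c "
from h import *
check('wrist',['highlighter_pink'])
check('top',['highlighter_pink','marker_red'])
rows(.505,-.0732,.165,5)"
```

```text
time: 6.15
position: [0.4814, 0.4085, 0.0622]
tcp_rot: [-0.704, 0.053, 0.707, 0.049]
wrist_force: [-0.6, -0.6, -0.8]
finger_gap: 0.178
time: 6.57
position: [0.4806, 0.4078, 0.0867]
tcp_rot: [-0.703, 0.054, 0.707, 0.048]
wrist_force: [0.4, -0.3, -0.0]
finger_gap: 0.4
time: 6.98
position: [0.482, 0.4093, 0.169]
tcp_rot: [-0.704, 0.053, 0.707, 0.049]
wrist_force: [-0.1, -0.5, -0.3]
finger_gap: 0.399
highlighter_pink 0.69 world [0.4834 0.4079] [0.017 0.129] 82.5 rack x,y 0.0013 0.0877 z [0.085 0.086 0.088]
highlighter_pink 0.95 world [0.4791 0.3789] [0.067 0.128] 82.4 rack x,y 0.0013 0.0583 z [0.082 0.085 0.088]
marker_red 0.65 world [ 0.504  -0.0747] [0.143 0.014] 5.7 rack x,y 0.0922 -0.3868 z [0.083 0.086 0.089]
t 7.23 pos [0.4806 0.4079 0.1656] gap 0.4 q [-0.67  0.59 -0.15  1.63  0.11  0.95 -2.57]
shift [  4.9 472.6 -93.1] turn [-13.2   0.5  -0.5]
```

```bash
python3 -m inch '0 38 -7 -3 0 0 0.6; 0 78 -14 -6 0 0 0.6; 0 118 -22 -9 0 0 0.6; 0 158 -30 -12 0 0 0.6; 0 198 -38 -13.5 0 0 0.6'; python3 -c "
from h import *
rows(.505,-.0742,.165,5.3)"
```

```text
time: 7.65
position: [0.4891, 0.2044, 0.1667]
tcp_rot: [-0.703, -0.03, 0.71, -0.037]
wrist_force: [1.2, -0.4, 0.4]
finger_gap: 0.398
t 7.65 pos [0.4891 0.2044 0.1667] gap 0.4 q [-0.33  0.43 -0.2   1.89  0.12  0.84 -2.06]
shift [  4.3 278.9  10.6] turn [ 0.1  0.6 -0.5]
```

```bash
python3 -m inch '1 40 2 0 0 0 0.6; 2 80 4 0 0 0 0.6; 3 120 6 0 0 0 0.6; 4 150 6 0 0 0 0.6; 4 150 6 0 0.5 -0.5 0.6'; python3 -m inch '0 40 1 0 0 0 0.6; 0 80 2 0 0 0 0.6; 0 110 3 0 0 0 0.6; 0 122 4 0 0 0 0.6; 0 122 4 0 0 0 0.6'; python3 -c "
from h import *
cams.snapshot('top');cams.snapshot('top');cams.snapshot('top')
check('wrist',['marker_red','pen_blue'])
rows(.505,-.0742,.064,5.3)"
```

```text
time: 8.07
position: [0.4973, 0.0469, 0.1634]
tcp_rot: [-0.705, -0.029, 0.708, -0.032]
wrist_force: [0.2, -0.4, 0.1]
finger_gap: 0.403
time: 8.48
position: [0.5032, -0.0791, 0.1633]
tcp_rot: [-0.705, -0.026, 0.708, -0.03]
wrist_force: [-0.2, -0.1, 0.7]
finger_gap: 0.4
marker_red 0.76 world [ 0.5039 -0.073 ] [0.148 0.013] 5.3 rack x,y 0.0919 -0.3852 z [0.084 0.087 0.089]
pen_blue 0.63 world [ 0.5107 -0.0264] [0.119 0.032] 5.7 rack x,y 0.0918 -0.338 z [0.08  0.084 0.085]
t 8.78 pos [ 0.5038 -0.0732  0.1637] gap 0.4 q [ 0.15  0.4  -0.12  1.96  0.07  0.79 -1.49]
shift [99.7  0.8 -1.5] turn [-0.2  0.2 -0.2]
```

```bash
python3 -m inch '30 0 0 0 0 0 0.6; 60 0 0 0 0 0 0.6; 85 0 0 0 0 0 0.6; 100 0 0 0 0 0 0.6; 100 0 0 0 0 0 0.6'; python3 -m inch '0 0 0 0 0 0 0.6; 0 0 0 0 0 0 1; 0 0 0 0 0 0 1; 0 0 0 0 0 0 1; 0 0 0 0 0 0 1';  python3 -m inch '-20 0 0 0 0 0 1; -45 0 0 0 0 0 1; -75 0 0 0 0 0 1; -90 0 0 0 0 0 1; -90 0 0 0 0 0 1'; python3 -c "
from h import *
rows(.4735,.3501,.155,-8.4)"
```

```text
time: 9.2
position: [0.501, -0.0721, 0.0608]
tcp_rot: [-0.703, -0.031, 0.71, -0.033]
wrist_force: [-0.0, -0.1, 0.6]
finger_gap: 0.401
time: 9.62
position: [0.502, -0.0719, 0.062]
tcp_rot: [-0.704, -0.031, 0.709, -0.033]
wrist_force: [-1.2, 0.8, 5.4]
finger_gap: 0.14
time: 10.03
position: [0.5053, -0.0721, 0.1558]
tcp_rot: [0.706, 0.031, -0.706, 0.033]
wrist_force: [0.5, -0.4, -1.1]
finger_gap: 0.139
t 10.03 pos [ 0.5053 -0.0721  0.1558] gap 0.14 q [ 0.15  0.41 -0.12  1.96  0.07  0.77 -1.5 ]
shift [  -0.6 -423.3   -6.4] turn [13.6 -0.  -0.2]
```

```bash
python3 -m inch '0 -38 -1 0 0 0 1; 0 -78 -1 3 0 0 1; 0 -118 -2 7 0 0 1; 0 -158 -2 11 0 0 1; 0 -198 -3 13.6 0 0 1'; python3 -c "
from h import *
rows(.4735,.3501,.155,-8.4)"
```

```text
time: 10.45
position: [0.4896, 0.1269, 0.1547]
tcp_rot: [0.705, -0.055, -0.705, -0.052]
wrist_force: [1.2, -0.5, -0.1]
finger_gap: 0.138
t 10.45 pos [0.4896 0.1269 0.1547] gap 0.14 q [-0.25  0.4  -0.12  1.97  0.07  0.77 -2.13]
shift [  -1.1 -218.3   49.5] turn [-0.3 -0.  -0.2]
```

```bash
python3 -m inch '0 -38 9 0 0 0 1; 0 -76 17 0 0 0 1; 0 -110 25 0 0 0 1; 0 -120 27 0 0 0 1; 0 -120 27 0 0 0 1'; python3 -m inch '0 -30 7 0 0 0 1; 0 -60 14 0 0 0 1; 0 -85 20 0 0 0 1; 0 -98 22 0 0 0 1; 0 -98 22 0 0 0 1'; python3 -c "
from h import *
for i in range(4): cams.snapshot('top')
rows(.4735,.3501,.062,-8.4)"
```

```text
time: 10.87
position: [0.4795, 0.2537, 0.1537]
tcp_rot: [-0.705, 0.052, 0.705, 0.051]
wrist_force: [-0.0, -0.0, -0.2]
finger_gap: 0.141
time: 11.28
position: [0.4714, 0.3558, 0.1532]
tcp_rot: [-0.705, 0.051, 0.706, 0.05]
wrist_force: [0.4, -1.0, 0.1]
finger_gap: 0.141
t 11.48 pos [0.4728 0.3509 0.1532] gap 0.14 q [-0.6   0.53 -0.15  1.76  0.1   0.86 -2.52]
shift [91.3  0.3 -0.8] turn [-0.1  0.  -0.2]
```

```bash
python3 -m inch '20 0 -1 0 0 0 1; 40 0 -1 0 0 0 1; 60 0 -1 0 0 0 1; 65 0 -1 0 0 0 1; 65 0 -1 0 0 0 1'; python3 -c "
from h import *
for i in range(3): cams.snapshot('top')
rows(.4735,.3501,.063,-8.4)"
```

```text
time: 11.9
position: [0.4734, 0.348, 0.0869]
tcp_rot: [-0.704, 0.055, 0.706, 0.05]
wrist_force: [0.5, -0.6, -0.4]
finger_gap: 0.136
t 12.05 pos [0.4748 0.3504 0.0895] gap 0.14 q [-0.61  0.62 -0.14  1.79  0.13  0.74 -2.54]
shift [26.5  0.4  1.3] turn [-0.1 -0.1 -0.2]
```

```bash
python3 -m inch '9 0 1 0 0 0 1; 18 0 1 0 0 0 1; 26 0 1 0 0 0 1; 26 0 1 0 0 0 1; 26 0 1 0 0 0 1';  python3 -m inch '0 0 0 0 0 0 0.6; 0 0 0 0 0 0 0.6; 0 0 0 0 0 0 0.6; -10 0 0 0 0 0 0.6; -25 0 0 0 0 0 0.6'; python3 -m inch '-30 0 0 0 0 0 0.6; -60 0 0 0 0 0 0.6; -80 0 0 0 0 0 0.6; -80 0 0 0 0 0 0.6; -80 0 0 0 0 0 0.6'; python3 -c "
from h import *
check('wrist',['highlighter_pink','marker_red'])
check('top',['pen_blue','highlighter_yellow'])
rows(.502,-.0178,.165,4.2)"
```

```text
time: 12.47
position: [0.4735, 0.3503, 0.0628]
tcp_rot: [0.705, -0.054, -0.705, -0.051]
wrist_force: [0.4, -0.4, -0.1]
finger_gap: 0.139
time: 12.88
position: [0.4725, 0.3497, 0.0873]
tcp_rot: [-0.704, 0.055, 0.706, 0.051]
wrist_force: [-0.0, 0.3, 0.1]
finger_gap: 0.403
time: 13.3
position: [0.4735, 0.3507, 0.1692]
tcp_rot: [0.705, -0.054, -0.705, -0.051]
wrist_force: [0.9, -0.7, -0.8]
finger_gap: 0.394
highlighter_pink 0.88 world [0.4894 0.4067] [0.016 0.117] 82.1 rack x,y 0.0074 0.0873 z [0.084 0.086 0.088]
marker_red 0.81 world [0.4755 0.3497] [0.014 0.147] 81.9 rack x,y 0.002 0.0289 z [0.084 0.087 0.089]
pen_blue 0.62 world [ 0.5016 -0.0185] [0.121 0.011] 3.4 rack x,y 0.0816 -0.3315 z [0.08  0.083 0.086]
highlighter_yellow 0.9 world [0.5076 0.0406] [0.126 0.015] 6.7 rack x,y 0.0789 -0.2722 z [0.083 0.086 0.089]
t 13.6 pos [0.4721 0.3497 0.1662] gap 0.4 q [-0.6   0.52 -0.15  1.75  0.1   0.89 -2.52]
shift [  3.6 359.  -83.9] turn [-12.7   0.2  -0.4]
```

```bash
python3 -m inch '0 38 -9 -3 0 0 0.6; 0 78 -18 -6 0 0 0.6; 0 118 -28 -9 0 0 0.6; 0 158 -37 -12 0 0 0.6; 0 198 -46 -12.7 0 0 0.6'; python3 -c "
from h import *
rows(.502,-.0178,.165,4.2)"
```

```text
time: 14.02
position: [0.4878, 0.1451, 0.167]
tcp_rot: [-0.705, -0.024, 0.708, -0.029]
wrist_force: [0.6, -0.9, -0.1]
finger_gap: 0.404
t 14.02 pos [0.4878 0.1451 0.167 ] gap 0.4 q [-0.24  0.4  -0.18  1.95  0.1   0.81 -1.97]
shift [  3.1 163.4  -1.7] turn [ 0.2  0.3 -0.4]
```

```bash
python3 -m inch '1 40 0 0 0 0 0.6; 2 80 -1 0 0 0 0.6; 3 120 -1 0 0 0 0.6; 3 150 -2 0 0 0 0.6; 3 163 -2 0 0 0 0.6'; python3 -c "
from h import *
for i in range(4): cams.snapshot('top')
check('wrist',['pen_blue','highlighter_yellow'])
snap('wrist','w5.png')
rows(.502,-.0178,.064,4.2)"
```

```text
time: 14.43
position: [0.5019, -0.023, 0.1646]
tcp_rot: [-0.704, -0.021, 0.709, -0.028]
wrist_force: [0.5, -0.3, 0.2]
finger_gap: 0.398
pen_blue 0.86 world [ 0.4991 -0.0187] [0.139 0.01 ] 4.5 rack x,y 0.0791 -0.3321 z [0.081 0.084 0.085]
highlighter_yellow 0.56 world [0.5099 0.0419] [0.124 0.016] 6.7 rack x,y 0.081 -0.2705 z [0.083 0.086 0.088]
t 14.83 pos [ 0.5022 -0.0157  0.165 ] gap 0.4 q [ 0.04  0.39 -0.13  1.97  0.08  0.79 -1.62]
shift [101.    1.4  -0.2] turn [ 0.3  0.3 -0.4]
```

View pics/w5.png

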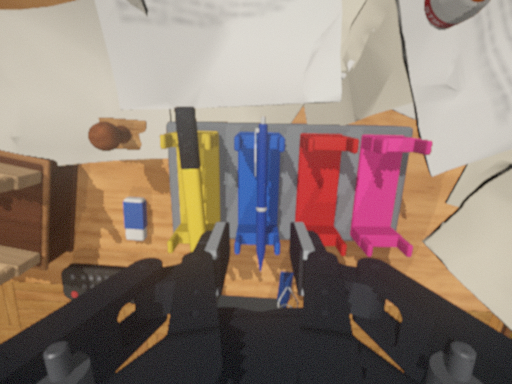

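```bash
python3 -m inch '30 3 2 0 0 0 0.6; 60 3 2 0 0 0 0.6; 85 3 2 0 0 0 0.6; 101 3 2 0 0 0 0.6; 101 3 2 0 0 0 0.6'; python3 -m inch '0 0 0 0 0 0 0.6; 0 0 0 0 0 0 1; 0 0 0 0 0 0 1; 0 0 0 0 0 0 1; 0 0 0 0 0 0 1';  python3 -m inch '-20 0 0 0 0 0 1; -45 0 0 0 0 0 1; -75 0 0 0 0 0 1; -90 0 0 0 0 0 1; -90 0 0 0 0 0 1'; python3 -c "
from h import *
rows(.4651,.2927,.155,-8.4)"
```

```text
time: 15.25
position: [0.4974, -0.0185, 0.0611]
tcp_rot: [-0.703, -0.026, 0.71, -0.031]
wrist_force: [-0.6, 0.1, 0.6]
finger_gap: 0.398
time: 15.67
position: [0.4983, -0.0182, 0.0623]
tcp_rot: [-0.703, -0.027, 0.71, -0.031]
wrist_force: [-1.6, 0.3, 6.6]
finger_gap: 0.096
time: 16.08
position: [0.5018, -0.0177, 0.1561]
tcp_rot: [-0.706, -0.026, 0.707, -0.031]
wrist_force: [0.7, 0.3, -0.5]
finger_gap: 0.089
t 16.08 pos [ 0.5018 -0.0177  0.1561] gap 0.09 q [ 0.05  0.4  -0.13  1.98  0.08  0.77 -1.62]
shift [  -0.7 -312.4   11.6] turn [13.   0.1 -0.3]
```

```bash
python3 -m inch '0 -38 1 0 0 0 1; 0 -78 3 3 0 0 1; 0 -118 5 7 0 0 1; 0 -158 6 11 0 0 1; 0 -190 7 13 0 0 1'; python3 -c "
from h import *
rows(.4651,.2927,.155,-8.4)"
```

```text
time: 16.5
position: [0.4785, 0.1741, 0.1546]
tcp_rot: [-0.705, 0.054, 0.706, 0.05]
wrist_force: [0.9, -0.2, -0.9]
finger_gap: 0.095
t 16.5 pos [0.4785 0.1741 0.1546] gap 0.1 q [-0.33  0.41 -0.13  1.96  0.08  0.78 -2.23]
shift [  -1.  -115.3   30.7] turn [-0.1  0.1 -0.3]
```

```bash
python3 -m inch '0 -32 8 0 0 0 1; 0 -64 16 0 0 0 1; 0 -96 25 0 0 0 1; 0 -115 31 0 0 0 1; 0 -115 31 0 0 0 1'; python3 -c "
from h import *
for i in range(4): cams.snapshot('top')
check('wrist',['pen_blue'])
snap('wrist','w6.png')
rows(.4651,.2927,.063,-8.4)"
```

```text
time: 16.92
position: [0.4626, 0.2983, 0.1535]
tcp_rot: [-0.705, 0.051, 0.706, 0.049]
wrist_force: [0.1, 0.3, -0.5]
finger_gap: 0.096
pen_blue 0.97 world [0.4837 0.2881] [0.011 0.104] 81.9 rack x,y 0.0191 -0.0308 z [0.173 0.175 0.177]
t 17.27 pos [0.4652 0.2909 0.1539] gap 0.1 q [-0.53  0.47 -0.15  1.86  0.1   0.82 -2.45]
shift [90.8 -2.4  0.3] turn [-0.2  0.  -0.4]
```

View pics/w6.png

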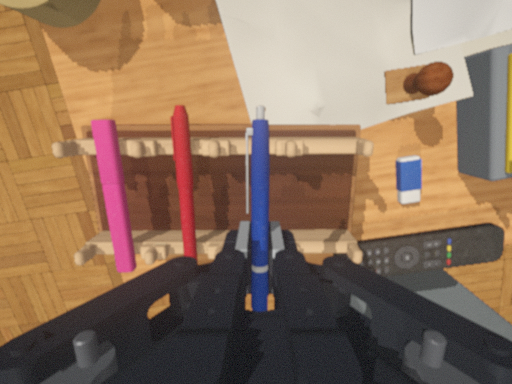

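```bash
python3 -m inch '20 -2 0 0 0 0 1; 40 -2 0 0 0 0 1; 60 -2 0 0 0 0 1; 65 -2 0 0 0 0 1; 65 -2 0 0 0 0 1'; python3 -c "
from h import *
for i in range(3): cams.snapshot('top')
rows(.4651,.2927,.063,-8.4)"
```

```text
time: 17.68
position: [0.4647, 0.2911, 0.0876]
tcp_rot: [-0.704, 0.056, 0.706, 0.051]
wrist_force: [-0.1, 0.0, 0.2]
finger_gap: 0.093
t 17.83 pos [0.4663 0.2927 0.09  ] gap 0.09 q [-0.54  0.57 -0.14  1.89  0.12  0.69 -2.47]
shift [27.   0.1  1.2] turn [-0.3 -0.  -0.3]
```

```bash
python3 -m inch '9 0 1 0 0 0 1; 18 0 1 0 0 0 1; 27 0 1 0 0 0 1; 27 0 1 0 0 0 1; 27 0 1 0 0 0 1';  python3 -m inch '0 0 0 0 0 0 0.6; 0 0 0 0 0 0 0.6; 0 0 0 0 0 0 0.6; -10 0 0 0 0 0 0.6; -25 0 0 0 0 0 0.6'; python3 -m inch '-30 0 0 0 0 0 0.6; -60 0 0 0 0 0 0.6; -80 0 0 0 0 0 0.6; -80 0 0 0 0 0 0.6; -80 0 0 0 0 0 0.6'; python3 -c "
from h import *
check('wrist',['pen_blue','marker_red'])
rows(.508,.041,.165,6.5)"
```

```text
time: 18.25
position: [0.4648, 0.2925, 0.0622]
tcp_rot: [-0.705, 0.055, 0.705, 0.051]
wrist_force: [-1.4, -0.2, -0.0]
finger_gap: 0.096
time: 18.67
position: [0.4639, 0.292, 0.0869]
tcp_rot: [-0.704, 0.056, 0.706, 0.051]
wrist_force: [0.4, 0.9, 0.5]
finger_gap: 0.401
time: 19.08
position: [0.465, 0.2931, 0.1688]
tcp_rot: [-0.705, 0.055, 0.705, 0.051]
wrist_force: [-0.0, -0.0, 0.0]
finger_gap: 0.401
pen_blue 0.71 world [0.4664 0.2916] [0.01  0.139] 81.9 rack x,y 0.0015 -0.0299 z [0.081 0.084 0.085]
marker_red 0.71 world [0.4863 0.3482] [0.015 0.126] 81.9 rack x,y 0.0129 0.029 z [0.083 0.087 0.089]
t 19.23 pos [0.4635 0.2921 0.1661] gap 0.4 q [-0.53  0.46 -0.15  1.85  0.09  0.85 -2.45]
shift [  3.  241.5 -81.7] turn [-15.1   0.3  -0.5]
```

```bash
python3 -m inch '0 38 -13 -3 0 0 0.6; 1 78 -26 -7 0 0 0.6; 2 118 -40 -11 0 0 0.6; 2 140 -47 -15 0 0 0.6; 2 140 -47 -15 0 0 0.6'; python3 -c "
from h import *
rows(.508,.041,.165,6.5)"
```

```text
time: 19.65
position: [0.4891, 0.139, 0.1638]
tcp_rot: [-0.703, -0.033, 0.709, -0.042]
wrist_force: [0.4, -0.7, 0.3]
finger_gap: 0.399
t 19.65 pos [0.4891 0.139  0.1638] gap 0.4 q [-0.23  0.4  -0.18  1.95  0.11  0.81 -1.93]
shift [-0.1 99.4 -8.5] turn [-0.5  0.5 -0.7]
```

```bash
python3 -m inch '0 30 -2 0 0 0 0.6; 0 60 -5 0 0 0 0.6; 0 85 -8 0 0 0 0.6; 0 99 -8 0 0 0 0.6; 0 99 -8 0 0 0 0.6'; python3 -c "
from h import *
for i in range(4): cams.snapshot('top')
check('wrist',['highlighter_yellow'])
rows(.508,.041,.064,6.5)"
```

```text
time: 20.07
position: [0.5072, 0.0376, 0.1639]
tcp_rot: [-0.702, -0.03, 0.71, -0.04]
wrist_force: [-0.0, -0.2, -0.6]
finger_gap: 0.397
highlighter_yellow 0.77 world [0.5072 0.0425] [0.129 0.016] 6.6 rack x,y 0.0782 -0.2704 z [0.084 0.086 0.088]
t 20.37 pos [0.5072 0.0431 0.1647] gap 0.4 q [-0.06  0.4  -0.15  1.95  0.09  0.81 -1.73]
shift [100.7   1.   -1.6] turn [-0.3  0.6 -0.7]
```

```bash
python3 -m inch '30 0 -1 0 0 0 0.6; 60 0 -1 0 0 0 0.6; 85 0 -1 0 0.5 -0.5 0.6; 100 0 -1 0 0.5 -0.5 0.6; 100 0 -1 0 0.5 -0.5 0.6'; python3 -m inch '0 0 0 0 0 0 0.6; 0 0 0 0 0 0 1; 0 0 0 0 0 0 1; 0 0 0 0 0 0 1; 0 0 0 0 0 0 1';  python3 -m inch '-20 0 0 0 0 0 1; -45 0 0 0 0 0 1; -75 0 0 0 0 0 1; -90 0 0 0 0 0 1; -90 0 0 0 0 0 1'; python3 -c "
from h import *
rows(.4565,.235,.155,-8.4)"
```

```text
time: 20.78
position: [0.5046, 0.0426, 0.0618]
tcp_rot: [-0.704, -0.038, 0.708, -0.04]
wrist_force: [-0.3, -0.6, -0.1]
finger_gap: 0.4
time: 21.2
position: [0.5055, 0.0429, 0.0629]
tcp_rot: [-0.704, -0.038, 0.708, -0.04]
wrist_force: [-1.1, 0.6, 5.3]
finger_gap: 0.171
time: 21.62
position: [0.5086, 0.0434, 0.1567]
tcp_rot: [0.707, 0.038, -0.705, 0.039]
wrist_force: [0.8, 0.6, 0.0]
finger_gap: 0.172
t 21.62 pos [0.5086 0.0434 0.1567] gap 0.17 q [-0.05  0.41 -0.16  1.96  0.09  0.77 -1.72]
shift [   1.2 -196.1   30.9] turn [14.7 -0.2 -0.1]
```

```bash
python3 -m inch '0 -35 5 3 0 0 1; 0 -70 11 7 0 0 1; 0 -105 16 11 0 0 1; 0 -120 19 14.7 0 0 1; 0 -120 19 14.7 0 0 1'; python3 -c "
from h import *
rows(.4565,.235,.155,-8.4)"
```

```text
time: 22.03
position: [0.4748, 0.1654, 0.1561]
tcp_rot: [0.706, -0.051, -0.705, -0.051]
wrist_force: [0.1, -0.5, -1.6]
finger_gap: 0.173
t 22.03 pos [0.4748 0.1654 0.1561] gap 0.17 q [-0.32  0.4  -0.14  1.98  0.08  0.77 -2.21]
shift [  1.  -66.2  28.1] turn [ 0.2 -0.1  0. ]
```

```bash
python3 -m inch '0 -25 10 0 0 0 1; 0 -50 20 0 0 0 1; 0 -66 28 0 0 0 1; 0 -66 28 0 0 0 1; 0 -66 28 0 0 0 1'; python3 -c "
from h import *
for i in range(4): cams.snapshot('top')
rows(.4565,.235,.063,-8.4)"
```

```text
time: 22.45
position: [0.4563, 0.2345, 0.1555]
tcp_rot: [0.706, -0.05, -0.705, -0.05]
wrist_force: [0.6, -0.2, -0.1]
finger_gap: 0.171
t 22.65 pos [0.4571 0.233  0.1558] gap 0.18 q [-0.44  0.41 -0.15  1.96  0.09  0.78 -2.36]
shift [92.8 -2.   1.1] turn [ 0.1 -0.1 -0. ]
```

```bash
python3 -m inch '20 -2 1 0 0 0 1; 40 -2 1 0 0 0 1; 60 -2 1 0 0 0 1; 67 -2 1 0 0 0 1; 67 -2 1 0 0 0 1'; python3 -c "
from h import *
for i in range(3): cams.snapshot('top')
rows(.4565,.235,.063,-8.4)"
```

```text
time: 23.07
position: [0.4556, 0.2334, 0.0873]
tcp_rot: [-0.705, 0.053, 0.705, 0.051]
wrist_force: [0.3, 1.2, -0.0]
finger_gap: 0.177
t 23.22 pos [0.4573 0.235  0.0897] gap 0.18 q [-0.46  0.52 -0.13  1.99  0.12  0.63 -2.38]
shift [26.7  0.2  0.9] turn [ 0.  -0.2  0. ]
```

```bash
python3 -m inch '9 0 1 0 0 0 1; 18 0 1 0 0 0 1; 26 0 1 0 0 0 1; 26 0 1 0 0 0 1; 26 0 1 0 0 0 1';  python3 -m inch '0 0 0 0 0 0 0.6; 0 0 0 0 0 0 0.6; 0 0 0 0 0 0 0.6; -10 0 0 0 0 0 0.6; -25 0 0 0 0 0 0.6'; python3 -m inch '-30 0 0 0 0 0 0.6; -60 0 0 0 0 0 0.6; -80 0 0 0 0 0 0.6; -110 0 0 0 0 0 0.6; -110 0 0 0 0 0 0.6'; python3 -m inch '0 30 0 0 0 0 0.6; 0 60 0 0 0 0 0.6; 0 90 0 0 0 0 0.6; 0 120 0 0 0 0 0.6; 0 120 0 0 0 0 0.6'; python3 -c "
from h import *
check('wrist',['highlighter_yellow'])
im,_,_=snap('top');cv2.imwrite('pics/t2.png',cv2.resize(im[130:250,90:400],None,fx=2.5,fy=2.5,interpolation=2))
check('top',['highlighter_yellow','pen_blue','marker_red','highlighter_pink'])
rows(.4565,.235,.2,-8.4)"
```

```text
time: 23.63
position: [0.4563, 0.2352, 0.0631]
tcp_rot: [0.706, -0.052, -0.704, -0.051]
wrist_force: [0.1, -0.0, 0.5]
finger_gap: 0.171
time: 24.05
position: [0.4552, 0.2346, 0.0878]
tcp_rot: [0.705, -0.052, -0.705, -0.051]
wrist_force: [0.6, 0.4, 0.7]
finger_gap: 0.401
time: 24.47
position: [0.458, 0.2365, 0.2037]
tcp_rot: [0.708, -0.05, -0.702, -0.053]
wrist_force: [2.1, 1.0, 1.3]
finger_gap: 0.403
time: 24.88
position: [0.4394, 0.1115, 0.2033]
tcp_rot: [0.708, -0.054, -0.702, -0.054]
wrist_force: [0.1, -0.1, -0.2]
finger_gap: 0.397
highlighter_yellow 0.58 world [0.4585 0.2335] [0.016 0.129] 81.5 rack x,y 0.0021 -0.0886 z [0.082 0.086 0.088]
highlighter_yellow 0.88 world [0.4498 0.2341] [0.016 0.104] 81.2 rack x,y -0.0066 -0.0892 z [0.083 0.086 0.089]
pen_blue 0.65 world [0.4679 0.291 ] [0.012 0.128] 81.1 rack x,y 0.003 -0.0303 z [0.078 0.083 0.086]
marker_red 0.78 world [0.4761 0.3488] [0.014 0.145] 80.9 rack x,y 0.0027 0.0281 z [0.082 0.086 0.09 ]
highlighter_pink 0.79 world [0.4835 0.4072] [0.019 0.129] 82.3 rack x,y 0.0016 0.0869 z [0.082 0.086 0.088]
t 25.28 pos [0.4406 0.1189 0.2032] gap 0.4 q [-0.26  0.25 -0.12  2.06  0.04  0.83 -2.12]
shift [   3.7 -117.2    0.9] turn [ 0.1 -0.5  0.2]
```

View pics/t2.png

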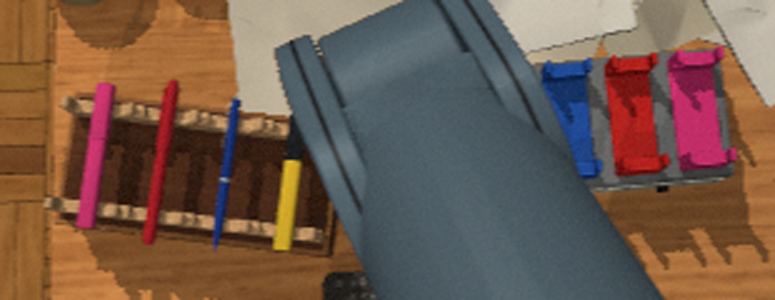

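All four pens lie in the rack in the order pink, red, blue, yellow from left to right, which mirrors the box. The arm is clear of everything.

```bash
python3 -c "
from plant import ticket
print(ticket.close_job())"
```

```text
the job is handed in; nothing more can be done
None
```

All four pens are in the rack in reverse order, and I handed the job in at about 25 s of the 88 s allowed. On the box they stood yellow, blue, red, pink from left to right. In the rack they now lie pink, red, blue, yellow.

The last checks, from the wrist and top cameras:

| Check | Measured | Allowed |
|---|---|---|
| Distance from slot centre | within 2 mm | 15 mm |
| Middle of pen from the rack's centre line | within 3 mm | 22 mm |
| Angle from straight across | about 1° | 12.6° (0.22 rad) |
| Top surface of the pens | about 85–89 mm above the desk | consistent with lying on the rails |

- **Forces:** the highest wrist force in the readings at the end of each move was about 7 N, against the 120 N limit.
- **Arm at hand-in:** it stood clear of the rack and box at a height of 0.20 m, with the gripper empty.
- **Readings that disagreed:** in the last top view the arm hid part of the yellow pen, so that view put it 6.6 mm behind centre; the wrist view showed its full length at +2 mm. An earlier top view put pink at y = 58 mm when its outline came out too wide. The wrist view then gave 88 mm, and the last top view 87 mm.

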